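Unlock the medicine safe with its emergency key

TASK

The battery of the medicine safe on the counter is flat, so it needs its emergency key. Lever up the hinged keyhole cover on its lid with the blade of the spreading knife (not with the fingers) until it stands open past upright, and lay the knife back flat on the bare counter. Then take the black-headed key from the wooden block, work it fully home in the lock with small twists past the sticky pins, turn it a quarter turn clockwise and finish still gripping the key and holding it turned against its spring, leaving the red key and the other things as they are.

Things in the scene. Friction and masses are not known exactly. Their poses are not given: they have to be found in the camera images.
- safe: Top-opening medicine safe, grey steel box 210 (x) by 280 (y) by 80 mm high, fixed. Origin: centre of its underside; front faces its -x, z up. On its lid: a black keypad panel 6 mm high on the left; the emergency lock near the front right, in a black plinth 56 (x) by 52 (y) by 6 mm high whose front face lies 8 mm behind the cover's front edge.
- keyhole_cover (a joint): Angle of the keyhole cover, rad: 0 shut (flat on the plinth), grows as its front edge swings up and back, 1.57 upright, stop at 2.3. Friction hinge (0.05 N m, about 1 N at the edge): it stays where it is left. The cover is a grey plate 62 mm long (safe's x), 46 mm wide, 4 mm thick.
- cover_lip (a point): Middle of the cover's lower front edge; moves with the cover. When shut, the edge stands 6 mm above the safe's lid, 12 mm behind the safe's front, and overhangs the plinth's front by 8 mm: a gap 6 mm high for a thin blade, entered level from the front along the safe's +x.
- cover_hinge (a point): Middle of the cover's hinge axis (fixed on the safe, along the safe's y), 88 mm above the counter, 62 mm behind the shut front edge, 2 mm above the cover's underside, 27 mm behind the lock's axis.
- lock_mouth (a point): Centre of the keyway's mouth in the lock's brass face, 85 mm above the counter, under the cover until that is open. Axes are the safe's: z up; the keyway runs straight down. At rest (lock joint 0) the slot is 10.6 mm long along x, 4.8 mm wide along y, with a 1.5 mm bevel. Sticky pins: from 9 mm depth a spring pushes back (1 N rising to 3 N); see the lock joint.
- lock_plug (a joint): Angle of the brass plug, rad: 0 at rest, grows clockwise from above. Turns a quarter only with the key fully home (stop 1.62); a 0.05 N m/rad spring returns it. Sticky pins: pressed straight in, the key stops about 13 and again about 21 mm deep. Rock it 20 to 24 degrees, pressing with some 5 N: clockwise frees the first stop, anticlockwise the second. Blade play 10 degrees: the plug lags the key.
- safe_key: The safe's key, 25 g: black head 26 mm wide (x), 9 mm thick (y), 36 mm tall; blade 9 by 3.2 mm, 30 mm long below it, tip narrowed to 6 by 2.2. Same after half a turn. Origin: centre of the head's underside, z up. Stands blade down in a wooden block (45 by 125 by 40 mm high), head on its top, head width along the block's length, 70 mm from the red key. Fully home, the head meets the brass.
- key_tip (a point): Tip of the black-headed key's blade, 30 mm below the head's underside.
- red_key: A key of the same shape with a red head, in the block's other slot: it belongs elsewhere, leave it.
- knife: Spreading knife lying on the counter, 80 g: dark wooden handle 100 by 17 mm, 14 mm high; steel blade 85 mm long, 15 wide, 2 thick, level with the handle's middle (6 to 8 mm above its underside). Origin: underside of the handle at the grip point, 25 mm behind the blade's root, near the centre of mass; x points to the tip, z up. Handle from x = -75 to +25 mm.
- knife_tip (a point): Middle of the tip of the knife's blade: 110 mm ahead of the knife's origin, 7 mm above its underside.
- jar0: Glass spice jar, orange filling, radius 26 mm, 92 mm tall, on the white turntable; leave it.
- jar1: Glass spice jar, yellow filling, as jar0; leave it.
- jar2: Glass spice jar, green filling, as jar0; leave it.
- dabba: Closed round steel dabba, radius 57 mm, 84 mm tall; leave it.
- silicone_lid: Black silicone pot lid, radius 66 mm, 25 mm tall with its knob; leave it.
- pestle: Steel pestle 155 mm long, up to 32 mm thick, lying on the counter; leave it.
Mind the look-alikes: they are no part of the job. There is more than one size of the knife; the job needs the smaller.

How it is judged:
On the way, in this order (a step that is already met when the one before it is completed fails the run):
1. the knife's blade lifts the keyhole cover (contact force between knife and keyhole_cover_c0 above 0.1 N and value of joint keyhole_cover between 0.12 and 1.4 rad), for 0.05 s.
2. the cover stands open past upright (value of joint keyhole_cover above 1.57 rad), for 0.1 s.
3. the knife lies flat on the counter, let go (height (world z) of knife below 0.012 m and angle between knife's own z axis and vertical below 0.15 rad and contact force between each of the arm, the fingers and knife below 0.1 N), for 0.1 s.
4. the black-headed key is fully home in the lock, not yet turned (z of key_tip in the frame of lock_mouth below -0.0265 m and horizontal distance between key_tip and lock_mouth below 0.004 m and angle between safe_key's own z axis and vertical below 0.2 rad and value of joint lock_plug below 0.6 rad), for 0.05 s.
5. the key is turned a quarter clockwise and held (z of key_tip in the frame of lock_mouth below -0.0265 m and horizontal distance between key_tip and lock_mouth below 0.004 m and angle between safe_key's own z axis and vertical below 0.2 rad and value of joint lock_plug above 1.3 rad and contact force between the fingers and safe_key above 2 N), for 0.5 s.
At the end, for the whole second after the job is handed in: The gripped key (over 2 N) is at least 26.5 mm deep, upright and within 4 mm of the lock's axis, and holds the plug over 1.3 rad (75 degrees) clockwise; the cover stands open over 1.4 rad; the knife lies flat on the counter (underside below 12 mm), not touched (all of step 3 and all of step 5 and value of joint keyhole_cover above 1.4 rad and velocity of joint lock_plug below 0.3 rad/s); the arm keeps its last pose, push and grip.
It fails at once if the gripper or arm touched the keyhole cover before it was open (contact force between any of the fingers, the arm and keyhole_cover_c0 above 0.5 N and value of joint keyhole_cover below 1.3 rad).
It fails at once if one of the other things (red key, jars, dabba, silicone lid, pestle) was moved by more than 30 mm (distance of any of red_key, jar0, jar1, jar2, dabba, silicone_lid, pestle from where it was at the start of the episode above 0.03 m).
It also fails if it takes over 72 s, if anything falls off the work surface, if the arm or the gripper's body presses on something with over 40 N, if the wrist force passes 120 N, or if a joint passes its speed limit or range.

ROBOT

A 7-joint arm with a two-finger parallel gripper is mounted at the origin on the work surface. World frame = base frame: x ahead of the robot, y to its left, z up, the work surface at z = 0. Lengths are in m, angles in rad, forces in N, time in s.
With the tool pointing down it reaches from about 0.35 to 0.9 m from the base axis. Payload 8.1 kg.
Tool frame: the origin (TCP) lies on the centre line of the jaws, within the pads' length; the fingertips stand 19 mm ahead of it and the grasp point (between the pads) is the TCP (arm.tip_reach is the distance from the TCP to the fingertips, in m); z points along the fingers, y is the line along which they close (so a half turn about z gives the same grasp; the last joint's range is limited). The gripper opens to 92 mm and grips with 3 to 60 N. Pads are 19 mm wide; open, the fingers measure 130 mm over their backs; the gripper's body (75 mm by 190 mm) begins 47 mm behind the grasp point.
Start: joints at [1.205, 0.434, 0.025, 1.573, -0.012, 1.134, -0.075], TCP at [0.162, -0.604, 0.246] pointing down, gripper open.
Joint ranges: [-2.62, 2.62], [-0.44, 2.09], [-1.27, 1.32], [0.08, 2.57], [-1.32, 4.46], [0.12, 2], [-2.74, 2.74]. Speed limits (rad/s): [2.22, 2.22, 3.01, 3.01, 3.14, 3.14, 3.14].

INTERFACE

Orientations are given as a rotation vector (axis times angle).
In Python, from cell import arm gives the robot as it stands.
- The arm moves only by the tool arm_command, never from a script. Its argument "targets" is a list that holds one entry, the list of rows, each a list of 6 numbers: the shift along the tool's x, y, z in m, then the turn, a rotation vector about the tool's x, y, z in rad. A call has 1 to 10 rows; each row shifts and turns the commanded pose from where the row before left it, along the tool's axes as they then stand; what a row does not reach is not made up. A row lasts 1/8 s, in which the tool goes at most 62.5 mm and 10.7 degrees, less where a joint would pass 70% of its speed; a pose out of reach is approached as far as the arm can. A call with a gripper value outside its range is refused whole. "jaw" is the finger opening in m, from 0 to 0.0918, set as the call begins (left out, the last holds). The fingers move at their own pace and stop on an object; "newtons" is the grip in N (left out, the last holds). Time passes only in rows, so rows that do not move let the fingers close. It gives the time, the measured TCP pose, the force, the opening and the grip force at its end, in the units of the state.
- arm.observe(): the state, without advancing time (a new reading comes with each control period).
- arm.get_image(name): name is "scene" or "top"; returns a dict with "pixels" (384x512x3 uint8, red, green, blue), "z_map" (384x512 float32, m along the optical axis (not along the pixel's ray), 0 where there is no reading), "fx", "fy", "cx", "cy" (pixels), "xyz" and "rotation" of the camera in the world. Camera axes: x right, y down, z forward; pixel columns grow to the right and rows downward; lengths in m; the calibration is good to about 2 mm. A picture is of the moment at which its call begins.
- arm.sign_off(): hands the job in; it is judged then, once.
The state is a dict: "clock": time; "joints": joint angles; "dq": joint speeds; "joint_efforts": joint torques, N m; "position": TCP position; "ee_rot": TCP orientation; "force": force on the tool from outside, world axes, zero at the start; "ft_torque": the same for the moment, N m; "width": opening from 0.0 (shut) to 1.0 (fully open); "gripper_force": force on a finger pad.
Only numpy, scipy, OpenCV 4.12 (cv2) and the standard library are available. Lean on these libraries where they do the work, as an engineer would, in place of code of your own. Each camera call takes 0.05 s, during which the arm holds its last target. There are 200 camera calls.

## Working session

There is one attempt and no reset: what is moved stays moved. The work goes in short steps, Python scripts to look and compute and a tool call to move; the robot and the scene stay as the last step left them, time stands still between calls to the robot, and variables do not carry over. Pictures are saved under pics/ and viewed, at most 10 in all, crops included, and the job is handed in when it is done.

Besides the shell and the picture viewer there is one more tool, called after ">>>" in YAML: its name, and indented under it one key for each argument. arm_command: Moves the arm, as the interface text tells. Its arguments: {"type":"object","properties":{"targets":{"type":"array","items":{"type":"array","items":{"type":"array","items":{"type":"number"}}}},"jaw":{"type":"number"},"newtons":{"type":"number"}},"required":["targets"]}

```bash
ls; mkdir -p pics; python3 - <<'E'
from cell import arm
import cv2,numpy as np
for n in ("scene","top"):
    d=arm.get_image(n); np.savez(f"{n}0.npz",**d)
    cv2.imwrite(f"pics/{n}0.png",cv2.resize(d["pixels"][:,:,::-1],(800,600),interpolation=cv2.INTER_CUBIC))
    print(n,d["fx"],d["cx"],d["cy"],d["xyz"],np.round(d["rotation"],3).tolist())
s=arm.observe();print(s)
E
```

```text
pics
scene 360.83107142697907 255.35566260675756 195.22351645158017 [1.22008789 0.3996428  0.9652648 ] [-1.239, -2.343, 0.903]
top 494.1675275262884 265.5438946900833 199.22976064596034 [ 0.31132304 -0.0486639   1.62766632] [-2.158, 2.119, -0.165]
{'clock': 0.1, 'joints': array([ 1.20538542,  0.43517355,  0.02502209,  1.57399719, -0.01155166,
        1.13400855, -0.07510685]), 'dq': array([-0.00049575, -0.00365448, -0.00063297, -0.0027648 , -0.00128359,
       -0.00128104,  0.00080722]), 'joint_efforts': array([ 3.73176037e-03, -6.69127536e+01,  9.88445878e-01, -3.15141928e+01,
       -6.04683906e-02,  3.73833231e-02,  8.71156408e-05]), 'position': array([ 0.1621703 , -0.60314938,  0.24501489]), 'ee_rot': array([-3.11314821e+00, -4.11297769e-01,  5.98348413e-04]), 'force': array([-0.08836549,  0.06077086,  0.60403886]), 'ft_torque': array([0.05290669, 0.04237155, 0.00886108]), 'gripper_force': 0.0, 'width': 0.9994105706508684}
```

View pics/scene0.png

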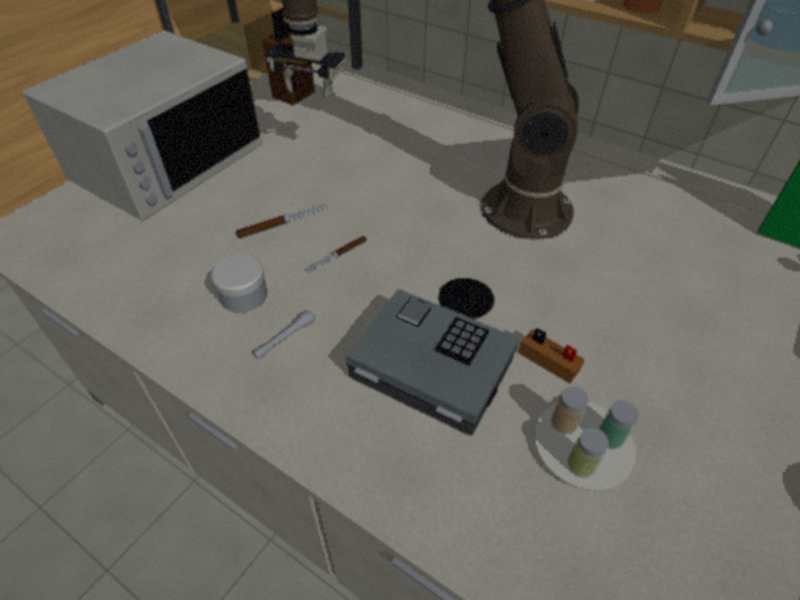

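View pics/top0.png

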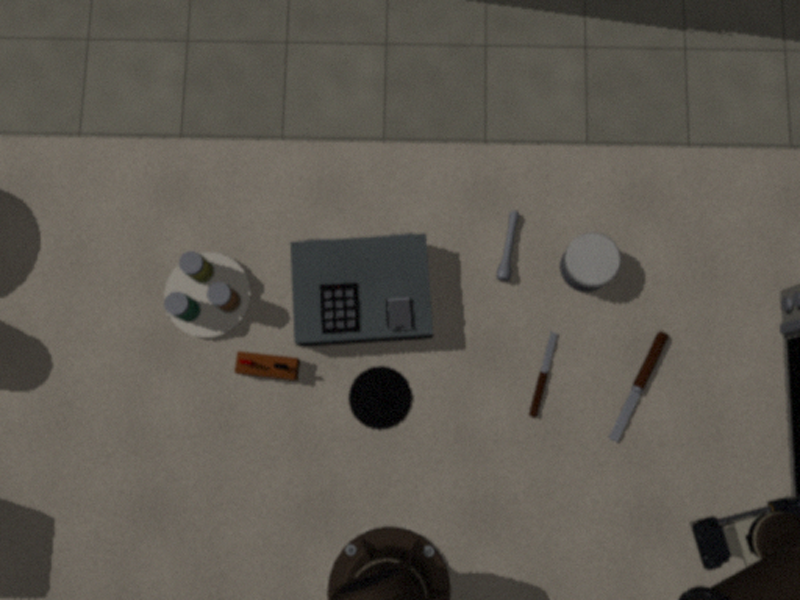

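The scene shows the safe with its front towards the robot: keypad on the left (top view 340,307), keyhole cover on the right (400,313). The key block is at (268,366) with the black key on its right, and the smaller knife is at (543,375) with its tip up, along +x. Next I'll make rectified views to measure them.

```bash
cat > h.py <<'E'
import numpy as np,cv2
from scipy.spatial.transform import Rotation as R
def ray(d,u,v,z):
    c=np.array([(u-d["cx"])/d["fx"],(v-d["cy"])/d["fy"],1.0]); w=R.from_rotvec(d["rotation"]).apply(c)
    return d["xyz"]+w*(z-d["xyz"][2])/w[2]
def ortho(d,x0,x1,y0,y1,z,s):
    # image up=+x, left=+y ; s px/m
    W=int((y1-y0)*s);H=int((x1-x0)*s)
    c,r=np.meshgrid(np.arange(W)+.5,np.arange(H)+.5)
    P=np.stack([x1-r/s,y1-c/s,np.full_like(c,z)],-1)
    q=R.from_rotvec(d["rotation"]).inv().apply((P-d["xyz"]).reshape(-1,3)).reshape(H,W,3)
    u=d["fx"]*q[...,0]/q[...,2]+d["cx"];v=d["fy"]*q[...,1]/q[...,2]+d["cy"]
    return cv2.remap(d["pixels"][:,:,::-1].copy(),u.astype(np.float32),v.astype(np.float32),cv2.INTER_CUBIC)
E
python3 - <<'E'
from h import *
t=dict(np.load("top0.npz"));s=dict(np.load("scene0.npz"))
k=.64
for n,u,v,z in [("safeBL",295,344,.08),("safeBR",431,337,.08),("safeTL",292,241,.08),("blk",268,366,.04),("kn",543,375,.007),("ktip",554,335,.007),("cover",400,313,.09)]:
    print(n,np.round(ray(t,u*k,v*k,z),3))
def st(a):
    a=a.astype(float)*1.8; return np.clip(a,0,255).astype(np.uint8)
A=st(ortho(t,.32,.60,-.10,.30,.08,2000));cv2.imwrite("pics/oA.png",A)
E
```

```text
safeBL [0.484 0.198 0.08 ]
safeBR [ 0.504 -0.075  0.08 ]
safeTL [0.697 0.214 0.08 ]
blk [0.442 0.259 0.04 ]
kn [ 0.437 -0.313  0.007]
ktip [ 0.522 -0.337  0.007]
cover [ 0.55  -0.012  0.09 ]
```

View pics/oA.png

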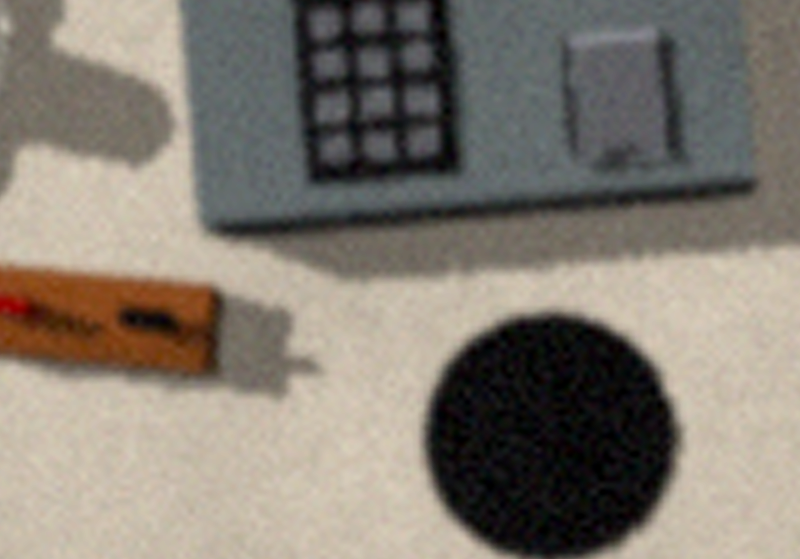

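The safe's front edge runs from (210,222) to (752,180), a yaw of about 4.4°. The cover spans columns 570–665, and the black key head is at (148,318). I'll check these enlarged from both cameras and segment the knife.

```bash
python3 - <<'E'
from h import *
t=dict(np.load("top0.npz"));s=dict(np.load("scene0.npz"))
def st(a,g): return np.clip(a.astype(float)*g,0,255).astype(np.uint8)
def g(im,x1,y1):
    for i in range(0,400,40):
        cv2.putText(im,f"{y1-i/4000:.2f}"[-4:],(i,8),0,.3,(0,255,255));cv2.line(im,(i,10),(i,14),(0,255,255))
    for i in range(0,300,40):
        cv2.putText(im,f"{x1-i/4000:.2f}",(0,i+3),0,.3,(0,255,0));cv2.line(im,(24,i),(30,i),(0,255,0))
    return im
r1=[g(st(ortho(d,.505,.580,-.06,.04,.09,4000),a),.58,.04) for d,a in((t,1.8),(s,1.5))]
r2=[g(st(ortho(d,.40,.475,.18,.28,.076,4000),a),.475,.28) for d,a in((t,1.8),(s,1.5))]
cv2.imwrite("pics/c1.png",np.vstack([np.hstack(r1),np.hstack(r2)]))
for n,d in(("top",t),("scene",s)):
    o=ortho(d,.34,.56,-.38,-.26,.010,2000);o=cv2.GaussianBlur(o,(0,0),2).astype(int)
    b,gg,r=o[...,0],o[...,1],o[...,2]
    m=((r-b)>0.45*r).astype(np.uint8)
    nn,l,stt,c=cv2.connectedComponentsWithStats(m);i=1+np.argmax(stt[1:,4])
    p=np.argwhere(l==i)[:,::-1].astype(np.float32);rc=cv2.minAreaRect(p)
    box=cv2.boxPoints(rc)
    print(n,"handle ctr",.56-rc[0][1]/2000,-.26-rc[0][0]/2000,"size mm",np.array(rc[1])/2,"ang",rc[2],stt[i,4])
E
```

```text
top handle ctr 0.3966685485839844 -0.30099655914306644 size mm [14.51009941 90.31227875] ang 14.511058807373047 4606
scene handle ctr 0.39898185729980473 -0.3025278739929199 size mm [16.04982567 87.23279572] ang 14.620875358581543 4892
```

View pics/c1.png

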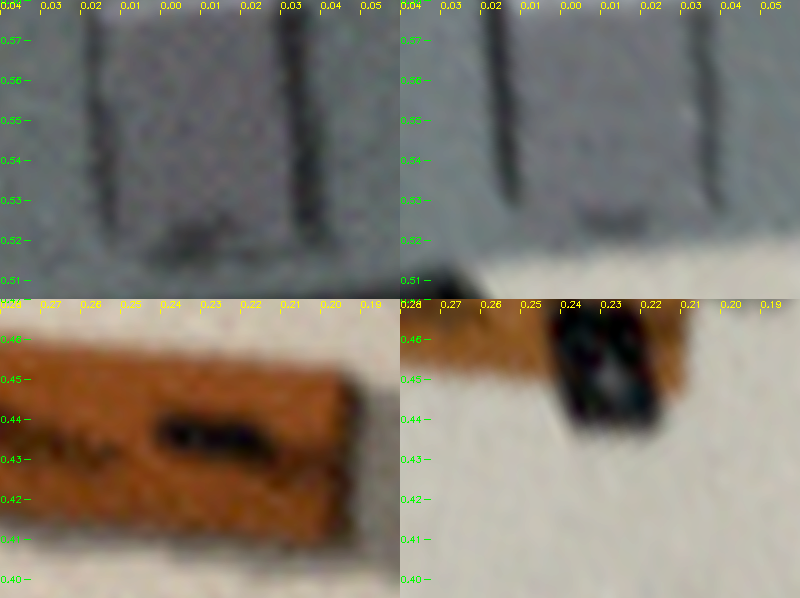

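Both cameras agree to within a few mm:
- **Cover:** centreline at y ≈ -0.011, lip at x ≈ 0.518.
- **Black key:** about (0.443, 0.226), yaw -5°.
- **Knife:** origin about (0.419, -0.309), yaw -14.5°.

I'm moving to the knife now.

>>> arm_command:
  targets:
    - [[0.0464,-0.0311,0.021,0,0,0],[0.0464,-0.0311,0.021,0,0,0],[0.0464,-0.0311,0.021,0,0,0],[0.0464,-0.0311,0.021,0,0,0],[0.0464,-0.0311,0.021,0,0,0],[0.0464,-0.0311,0.021,0,0,0],[0.0464,-0.0311,0.021,0,0,0],[0,0,0,0,0,0.172],[0,0,0,0,0,0.172],[0,0,0,0,0,0.171]]
  jaw: 0.05

```text
clock: 1.35
position: [0.4194, -0.3087, 0.0984]
ee_rot: [-3.115, 0.403, 0.001]
force: [-0.2, 0.7, 1.1]
width: 0.542
gripper_force: 0.0
```

```bash
cat >> h.py <<'E'
def state(arm):
    s=arm.observe();M=R.from_rotvec(s["ee_rot"]).as_matrix()
    print("t",round(s["clock"],2),"pos",np.round(s["position"],4),"yaw",round(np.degrees(np.arctan2(M[1,0],M[0,0])),2),"z",np.round(M[:,2],3),"F",np.round(s["force"],2),"T",np.round(s["ft_torque"],2),"w",round(s["width"]*.0918,4),"g",round(s["gripper_force"],1),"q7",round(s["joints"][6],2),"q",np.round(s["joints"],2))
    return s,M
def to(arm,p):
    s,M=state(arm);print("tool shift",np.round(M.T@(np.array(p)-s["position"]),4))
E
python3 - <<'E'
from h import *
from cell import arm
import cv2
to(arm,[.419,-.309,.10])
for n in("top","scene"):
    d=arm.get_image(n);np.savez(n+"1.npz",**d)
a=np.hstack([np.clip(1.7*ortho(d,.36,.56,-.40,-.24,.01,2500).astype(float),0,255) for d in(dict(np.load("top1.npz")),dict(np.load("scene1.npz")))])
cv2.imwrite("pics/k.png",a)
E
```

```text
t 1.35 pos [ 0.4194 -0.3087  0.0984] yaw -14.75 z [-0.001  0.    -1.   ] F [-0.23  0.73  1.08] T [-0.02 -0.   -0.04] w 0.0498 g 0.0 q7 -1.26 q [ 0.49  0.45  0.06  1.99 -0.04  0.71 -1.26]
tool shift [-0.0003  0.0004 -0.0016][ WARN:0@2.171] global loadsave.cpp:1063 imwrite_ Unsupported depth image for selected encoder is fallbacked to CV_8U.
```

View pics/k.png

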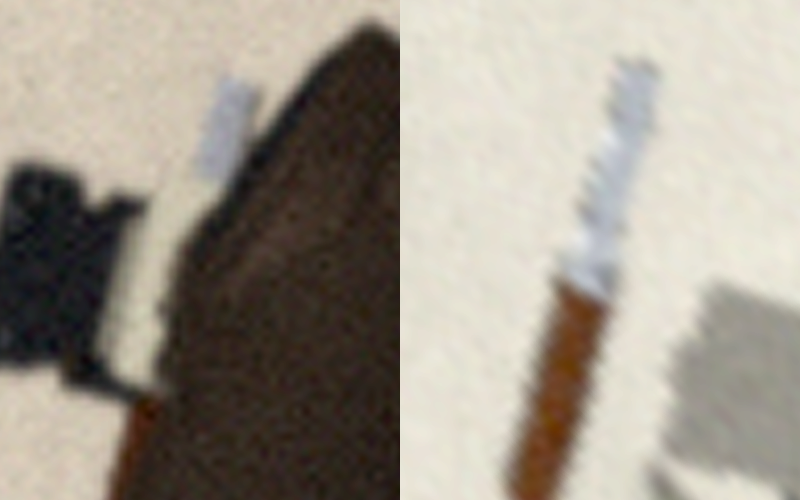

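The scene camera (right half) shows the knife's tip at (638,62) and root at (585,290), so the origin is about (0.421, -0.308). The gripper is right above it, so I'll descend and grip.

>>> arm_command:
  targets:
    - [[0.001,0,0.03,0,0,0],[0.001,0,0.03,0,0,0],[0,0,0.016,0,0,0],[0,0,0,0,0,0]]

```text
clock: 1.95
position: [0.4207, -0.3091, 0.0219]
ee_rot: [-3.116, 0.393, 0.003]
force: [0.2, 0.1, 0.3]
width: 0.545
gripper_force: 0.0
```

>>> arm_command:
  targets:
    - [[0,0,0,0,0,0],[0,0,0,0,0,0],[0,0,0,0,0,0],[0,0,0,0,0,0]]
  jaw: 0
  newtons: 45

```text
clock: 2.45
position: [0.4216, -0.3096, 0.0232]
ee_rot: [3.116, -0.395, 0.001]
force: [-1.0, -0.1, 3.4]
width: 0.178
gripper_force: 45.0
```

>>> arm_command:
  targets:
    - [[0,0,-0.03,0,0,0],[0,0,-0.03,0,0,0],[0,0,-0.0145,0,0,0],[0,0,0,0,0,0]]

```text
clock: 2.95
position: [0.4219, -0.3097, 0.0978]
ee_rot: [3.116, -0.395, 0.003]
force: [-0.1, 0.8, -1.5]
width: 0.178
gripper_force: 45.0
```

```bash
python3 - <<'E'
from h import *
from cell import arm
import cv2
state(arm)
for n in("top","scene"):
    d=arm.get_image(n);np.savez(n+"2.npz",**d)
a=np.hstack([np.clip(1.7*ortho(d,.38,.58,-.42,-.26,.083,2500).astype(float),0,255) for d in(dict(np.load("top2.npz")),dict(np.load("scene2.npz")))])
cv2.imwrite("pics/k2.png",a.astype(np.uint8))
E
```

```text
t 2.95 pos [ 0.4219 -0.3097  0.0978] yaw -14.45 z [ 0.002 -0.001 -1.   ] F [-0.11  0.82 -1.53] T [ 0.05 -0.03 -0.04] w 0.0164 g 45.0 q7 -1.25 q [ 0.49  0.45  0.06  1.99 -0.04  0.7  -1.25]
```

View pics/k2.png

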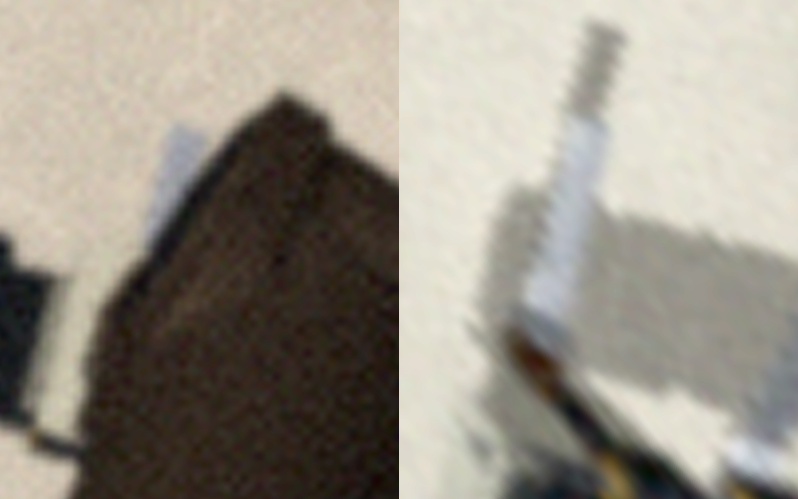

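The knife is held level, with its tip about 113 mm ahead of the TCP. Next it goes to a point in front of the cover.

>>> arm_command:
  targets:
    - [[-0.0202,-0.0439,-0.007,0,0,0],[-0.0202,-0.0439,-0.007,0,0,0],[-0.0202,-0.0439,-0.007,0,0,0],[-0.0202,-0.0439,-0.007,0,0,0],[-0.0202,-0.0439,-0.007,0,0,0],[-0.0202,-0.0439,-0.007,0,0,0],[0,0,0,0,0,-0.165],[0,0,0,0,0,-0.165],[0,0,0,0,0,0]]

```text
clock: 4.18
position: [0.3692, -0.0241, 0.1385]
ee_rot: [-3.139, -0.121, 0.003]
force: [0.5, 0.2, -1.5]
width: 0.178
gripper_force: 45.0
```

```bash
python3 - <<'E'
from h import *
from cell import arm
import cv2
to(arm,[.3704,-.0242,.0992])
for n in("top","scene"):
    d=arm.get_image(n);np.savez(n+"3.npz",**d)
z=state(arm)[0]["position"][2]-.0162
a=np.hstack([np.clip(1.7*ortho(d,.40,.60,-.10,.06,z,2500).astype(float),0,255) for d in(dict(np.load("top3.npz")),dict(np.load("scene3.npz")))])
cv2.imwrite("pics/k3.png",a.astype(np.uint8))
E
```

```text
t 4.17 pos [ 0.3692 -0.0241  0.1385] yaw 4.42 z [-0.002  0.    -1.   ] F [ 0.48  0.25 -1.53] T [ 0.04 -0.03 -0.02] w 0.0163 g 45.0 q7 -1.6 q [ 0.    0.18 -0.09  2.28  0.03  0.69 -1.6 ]
tool shift [0.0013 0.0002 0.0393]
t 4.28 pos [ 0.3694 -0.0244  0.1387] yaw 4.2 z [-0.001 -0.    -1.   ] F [ 0.58 -0.86 -0.56] T [ 0.04 -0.03 -0.01] w 0.0165 g 45.0 q7 -1.61 q [ 0.    0.18 -0.09  2.28  0.03  0.69 -1.61]
```

View pics/k3.png

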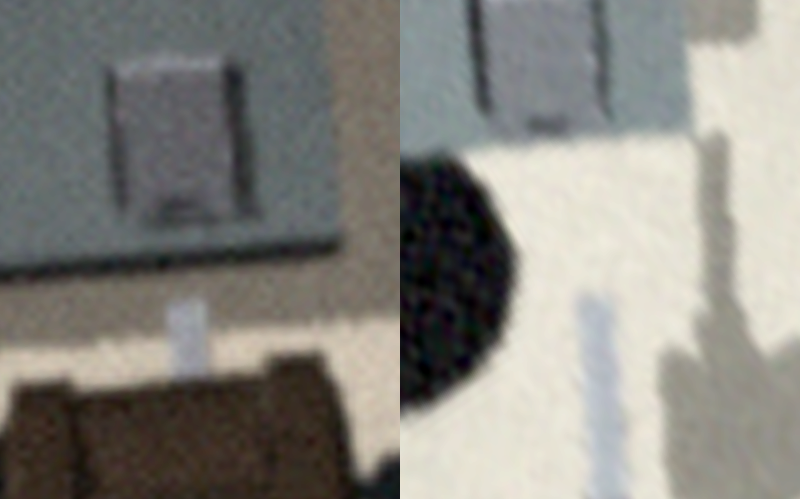

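The tip is at about (187,298) in the top half, (0.481, -0.016), which is where I predicted and is centred on the cover. I'll descend to the gap height and advance.

>>> arm_command:
  targets:
    - [[0.001,0,0.02,0,0,0.003],[0,0,0.0193,0,0,0],[0,0,0,0,0,0],[0.01,0,0,0,0,0],[0.01,0,0,0,0,0],[0.008,0,0,0,0,0],[0,0,0,0,0,0]]

```text
clock: 5.15
position: [0.3998, -0.0219, 0.1002]
ee_rot: [-3.139, -0.117, -0.002]
force: [-0.3, -0.7, -0.8]
width: 0.18
gripper_force: 45.0
```

```bash
python3 - <<'E'
from h import *
from cell import arm
state(arm)
E
```

```text
t 5.15 pos [ 0.3998 -0.0219  0.1002] yaw 4.27 z [ 0.001  0.    -1.   ] F [-0.29 -0.66 -0.75] T [-0.03 -0.02 -0.04] w 0.0165 g 45.0 q7 -1.62 q [-0.01  0.29 -0.09  2.26  0.04  0.59 -1.62]
```

>>> arm_command:
  targets:
    - [[0.002,0,0.0007,0,0,0],[0.002,0,0,0,0,0],[0.002,0,0,0,0,0],[0.002,0,0,0,0,0],[0.002,0,0,0,0,0],[0,0,0,0,0,0]]

```text
clock: 5.9
position: [0.4089, -0.0212, 0.0992]
ee_rot: [3.139, 0.117, 0.0]
force: [0.6, 0.3, -0.7]
width: 0.177
gripper_force: 45.0
```

>>> arm_command:
  targets:
    - [[0.001,0,0,0,0,0],[0.001,0,0,0,0,0],[0,0,0,0,0,0]]

```text
clock: 6.28
position: [0.4107, -0.0211, 0.0992]
ee_rot: [3.139, 0.117, 0.0]
force: [-0.7, -0.6, -1.4]
width: 0.175
gripper_force: 45.0
```

>>> arm_command:
  targets:
    - [[0.001,0,0,0,0,0],[0.001,0,0,0,0,0],[0,0,0,0,0,0]]

```text
clock: 6.65
position: [0.4128, -0.021, 0.0992]
ee_rot: [3.139, 0.117, 0.0]
force: [0.3, -0.1, -0.7]
width: 0.18
gripper_force: 45.0
```

>>> arm_command:
  targets:
    - [[0.001,0,0,0,0,0],[0.001,0,0,0,0,0],[0,0,0,0,0,0]]

```text
clock: 7.02
position: [0.4148, -0.0208, 0.0992]
ee_rot: [3.139, 0.117, 0.0]
force: [-0.8, 0.4, -2.0]
width: 0.179
gripper_force: 45.0
```

>>> arm_command:
  targets:
    - [[0.001,0,0,0,0,0],[0.001,0,0,0,0,0],[0,0,0,0,0,0]]

```text
clock: 7.4
position: [0.4155, -0.0208, 0.0989]
ee_rot: [3.139, 0.117, -0.004]
force: [-5.4, -0.2, 0.6]
width: 0.178
gripper_force: 45.0
```

>>> arm_command:
  targets:
    - [[0.001,0,0,0,0,0],[0.001,0,0,0,0,0],[0,0,0,0,0,0]]

```text
clock: 7.78
position: [0.4157, -0.0208, 0.0984]
ee_rot: [3.139, 0.117, -0.009]
force: [-8.7, -0.1, 1.2]
width: 0.179
gripper_force: 45.0
```

The blade met the plinth at TCP x ≈ 0.4152. That puts the lip at 0.520, the hinge at 0.582 and the lock axis at about x 0.555. I'll ease back and start levering.

>>> arm_command:
  targets:
    - [[-0.0055,0,-0.0005,0,0,0],[0,0,0,0,0,0],[0,0,-0.005,0,0,0],[0.001,0,-0.008,0,0,0],[0.002,0,-0.008,0,0,0],[0,0,0,0,0,0]]

```text
clock: 8.52
position: [0.4169, -0.0206, 0.1215]
ee_rot: [-3.139, -0.117, -0.003]
force: [-0.4, 0.0, -1.1]
width: 0.182
gripper_force: 45.0
```

>>> arm_command:
  targets:
    - [[0.005,0,-0.008,0,0,0],[0.0055,0,-0.0077,0,0,0],[0,0,0,0,0,0]]

```text
clock: 8.9
position: [0.4279, -0.0198, 0.1371]
ee_rot: [-3.139, -0.117, -0.003]
force: [0.1, 0.2, -0.9]
width: 0.182
gripper_force: 45.0
```

```bash
python3 - <<'E'
from h import *
from cell import arm
s,_=state(arm);z=s["position"][2]-.0162
for n in("top","scene"):
    d=arm.get_image(n);np.savez(n+"4.npz",**d)
a=np.hstack([np.clip(1.7*ortho(d,.45,.65,-.10,.06,.1,2500).astype(float),0,255) for d in(dict(np.load("top4.npz")),dict(np.load("scene4.npz")))])
cv2.imwrite("pics/k4.png",a.astype(np.uint8))
E
```

```text
t 8.9 pos [ 0.4279 -0.0198  0.1371] yaw 4.28 z [ 0.002  0.    -1.   ] F [ 0.12  0.21 -0.9 ] T [-0.02  0.05 -0.02] w 0.0167 g 45.0 q7 -1.61 q [-0.01  0.26 -0.08  2.16  0.03  0.72 -1.61]
```

View pics/k4.png

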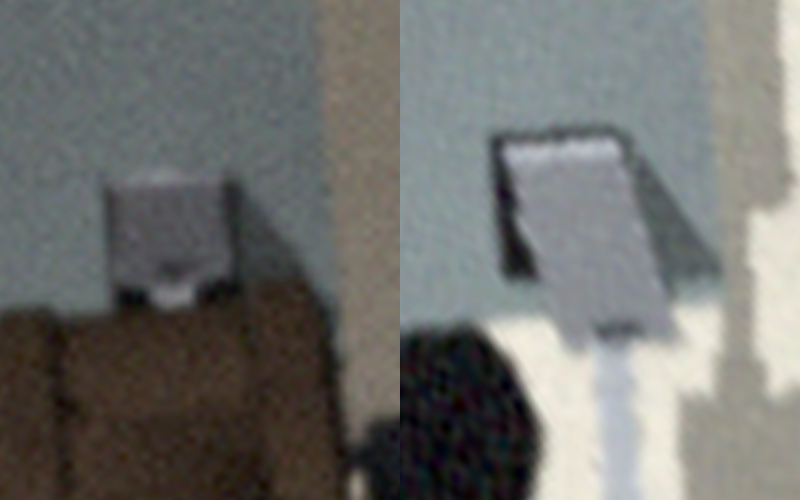

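In the scene half the cover is up at about 40°, resting on the blade at (610,340). I'll carry on over the top.

>>> arm_command:
  targets:
    - [[0.0076,0,-0.0052,0,0,0],[0.0076,0,-0.0045,0,0,0],[0.0083,0,-0.002,0,0,0],[0.0084,0,-0.0007,0,0,0],[0.0076,0,0.001,0,0,0],[0.0077,0,0.0023,0,0,0],[0.0098,0,0.0046,0,0,0],[0.0051,0,0.0049,0,0,0],[0.003,0,0.002,0,0,0],[0,0,0,0,0,0]]

```text
clock: 10.25
position: [0.4916, -0.015, 0.1338]
ee_rot: [3.139, 0.117, -0.0]
force: [-0.3, 0.4, -0.4]
width: 0.179
gripper_force: 45.0
```

```bash
python3 - <<'E'
from h import *
from cell import arm
s,_=state(arm)
for n in("scene",):
    d=arm.get_image(n);np.savez(n+"5.npz",**d)
a=np.clip(1.7*ortho(d,.45,.65,-.10,.06,.1,2500).astype(float),0,255)
cv2.imwrite("pics/k5.png",a.astype(np.uint8))
E
```

```text
t 10.25 pos [ 0.4916 -0.015   0.1338] yaw 4.28 z [-0. -0. -1.] F [-0.27  0.42 -0.39] T [ 0.06 -0.06 -0.04] w 0.0164 g 45.0 q7 -1.61 q [-0.02  0.36 -0.08  2.02  0.04  0.76 -1.61]
```

View pics/k5.png

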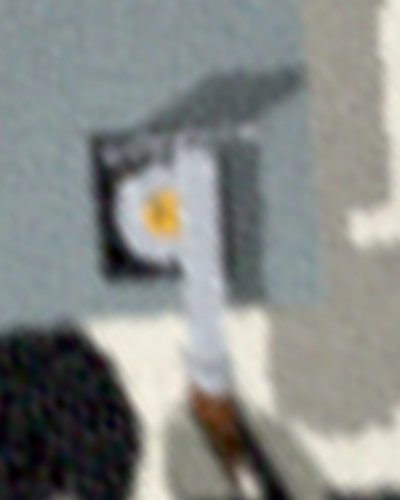

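The cover stands open past upright and the brass lock shows at (160,212). I'll withdraw the knife and lay it back on the counter.

>>> arm_command:
  targets:
    - [[-0.055,0,-0.002,0,0,0],[-0.055,0,0,0,0,0],[0,0.0555,0,0,0,0],[-0.001,0.0555,0,0,0,0],[0,0.0555,0,0,0,0],[-0.001,0.0555,0,0,0,0],[0,0.0555,0,0,0,0],[0,0,0.045,0,0,0],[0,0,0.04,0,0,0],[0,0,0,0,0,0]]

```text
clock: 11.55
position: [0.3985, -0.299, 0.049]
ee_rot: [-3.136, -0.117, 0.007]
force: [-0.3, 0.2, -0.2]
width: 0.185
gripper_force: 45.0
```

```bash
python3 - <<'E'
from h import *
from cell import arm
s=state(arm)
E
```

```text
t 11.55 pos [ 0.3985 -0.299   0.049 ] yaw 4.27 z [-0.005  0.003 -1.   ] F [-0.3   0.21 -0.22] T [ 0.03  0.05 -0.02] w 0.0169 g 45.0 q7 -0.92 q [ 0.5   0.5   0.04  2.08 -0.04  0.57 -0.92]
```

>>> arm_command:
  targets:
    - [[0,0,0.015,0,0,0],[0,0,0.007,0,0,0],[0,0,0.003,0,0,0],[0,0,0,0,0,0]]

```text
clock: 12.05
position: [0.4007, -0.3002, 0.0263]
ee_rot: [3.139, 0.117, 0.001]
force: [-0.5, 0.3, -0.7]
width: 0.179
gripper_force: 45.0
```

>>> arm_command:
  targets:
    - [[0,0,0.001,0,0,0],[0,0,0,0,0,0]]

```text
clock: 12.3
position: [0.4007, -0.3002, 0.0252]
ee_rot: [3.139, 0.117, 0.0]
force: [-0.5, 0.6, -0.5]
width: 0.178
gripper_force: 45.0
```

>>> arm_command:
  targets:
    - [[0,0,0.0015,0,0,0],[0,0,0.0005,0,0,0],[0,0,0,0,0,0]]

```text
clock: 12.68
position: [0.4006, -0.3001, 0.0232]
ee_rot: [3.139, 0.117, 0.0]
force: [-0.5, 0.1, 2.9]
width: 0.178
gripper_force: 45.0
```

>>> arm_command:
  targets:
    - [[0,0,0,0,0,0],[0,0,0,0,0,0],[0,0,0,0,0,0]]
  jaw: 0.05

```text
clock: 13.05
position: [0.4006, -0.3001, 0.023]
ee_rot: [3.139, 0.117, -0.0]
force: [1.1, -0.2, -0.4]
width: 0.457
gripper_force: 0.0
```

>>> arm_command:
  targets:
    - [[0,0,-0.03,0,0,0],[0,0,-0.06,0,0,0],[0,0,-0.06,0,0,0],[0,0,0,0,0,0]]

```text
clock: 13.55
position: [0.403, -0.3017, 0.1775]
ee_rot: [3.135, 0.117, 0.012]
force: [0.4, 0.4, -1.0]
width: 0.548
gripper_force: 0.0
```

```bash
python3 - <<'E'
from h import *
from cell import arm
s=state(arm)
t=arm.get_image("top");c=arm.get_image("scene");np.savez("top6.npz",**t);np.savez("scene6.npz",**c)
P=lambda d,*a:np.clip(1.7*ortho(d,*a).astype(float),0,255).astype(np.uint8)
# lock face z=.085, 5 px/mm, 80x60mm ; key z=.076 ; knife
r1=np.hstack([P(d,.515,.595,-.05,.03,.085,4000) for d in(t,c)])
r2=np.hstack([cv2.resize(P(c,.32,.56,-.40,-.26,.007,2000),(160,274)),P(t,.405,.4735,.186,.266,.076,4000),P(c,.405,.4735,.206,.246,.076,4000)])
W=max(r1.shape[1],r2.shape[1]);pad=lambda a:cv2.copyMakeBorder(a,0,0,0,W-a.shape[1],cv2.BORDER_CONSTANT)
o=np.vstack([pad(r1),pad(r2)]);print(o.shape,r2.shape);cv2.imwrite("pics/l6.png",o)
# brass centroid
for n,d in(("top",t),("scene",c)):
    o=cv2.GaussianBlur(ortho(d,.515,.595,-.05,.03,.085,4000),(0,0),2).astype(int)
    m=((o[...,2]-o[...,0])>.35*o[...,2]).astype(np.uint8)
    nn,l,st,ce=cv2.connectedComponentsWithStats(m)
    if nn>1:
        i=1+np.argmax(st[1:,4]);print(n,"brass",.595-ce[i][1]/4000,.03-ce[i][0]/4000,st[i])
E
```

```text
t 13.55 pos [ 0.403  -0.3017  0.1775] yaw 4.27 z [ 0.008 -0.004 -1.   ] F [ 0.42  0.36 -1.04] T [ 0.04 -0.02 -0.01] w 0.0503 g 0.0 q7 -0.93 q [ 0.49  0.31  0.06  1.96 -0.03  0.86 -0.93]Traceback (most recent call last):
  File "<stdin>", line 8, in <module>
    return _nx.concatenate(arrs, 1, dtype=dtype, casting=casting)
           ~~~~~~~~~~~~~~~^^^^^^^^^^^^^^^^^^^^^^^^^^^^^^^^^^^^^^^
ValueError: all the input array dimensions except for the concatenation axis must match exactly, but along dimension 0, the array at index 0 has size 274 and the array at index 1 has size 273
```

```bash
python3 - <<'E'
from h import *
t=dict(np.load("top6.npz"));c=dict(np.load("scene6.npz"))
P=lambda d,*a:np.clip(1.7*ortho(d,*a).astype(float),0,255).astype(np.uint8)
A=[cv2.resize(P(d,.515,.595,-.05,.03,.085,5000),(400,400)) for d in(t,c)]
k=[cv2.resize(x,(260,200)) for x in(P(t,.417,.467,.194,.259,.076,4000),P(c,.417,.467,.194,.259,.076,4000),P(c,.32,.56,-.44,-.128,.007,1000))]
r2=np.hstack(k);r2=cv2.copyMakeBorder(r2,0,0,0,20,cv2.BORDER_CONSTANT)
cv2.imwrite("pics/l6.png",np.vstack([np.hstack(A),r2]))
for n,d in(("top",t),("scene",c)):
    o=cv2.GaussianBlur(ortho(d,.515,.595,-.05,.03,.085,4000),(0,0),2).astype(int)
    m=((o[...,2]-o[...,0])>.3*o[...,2]).astype(np.uint8)
    nn,l,st,ce=cv2.connectedComponentsWithStats(m)
    if nn>1:
        i=1+np.argmax(st[1:,4]);print(n,"brass",.595-ce[i][1]/4000,.03-ce[i][0]/4000,st[i])
    o=cv2.GaussianBlur(ortho(d,.417,.467,.194,.259,.076,4000),(0,0),2).astype(int)
    m=(o.sum(2)<(75 if n=="top" else 90)).astype(np.uint8);nn,l,st,ce=cv2.connectedComponentsWithStats(m)
    i=1+np.argmax(st[1:,4]);rc=cv2.minAreaRect(np.argwhere(l==i)[:,::-1].astype(np.float32))
    print(n,"key",.467-rc[0][1]/4000,.259-rc[0][0]/4000,np.array(rc[1])/4,rc[2])
E
```

```text
top brass 0.5526000604594921 -0.009241233373639662 [ 117  129   80   83 4962]
top key 0.43979599761962895 0.22412799835205077 [33.49629974 10.19647026] 10.304847717285156
scene brass 0.5528740789160922 -0.013758081768481104 [ 138  131   74   74 4207]
scene key 0.45612500190734867 0.22962500381469728 [25.74999619 21.74999619] -0.0
```

View pics/l6.png

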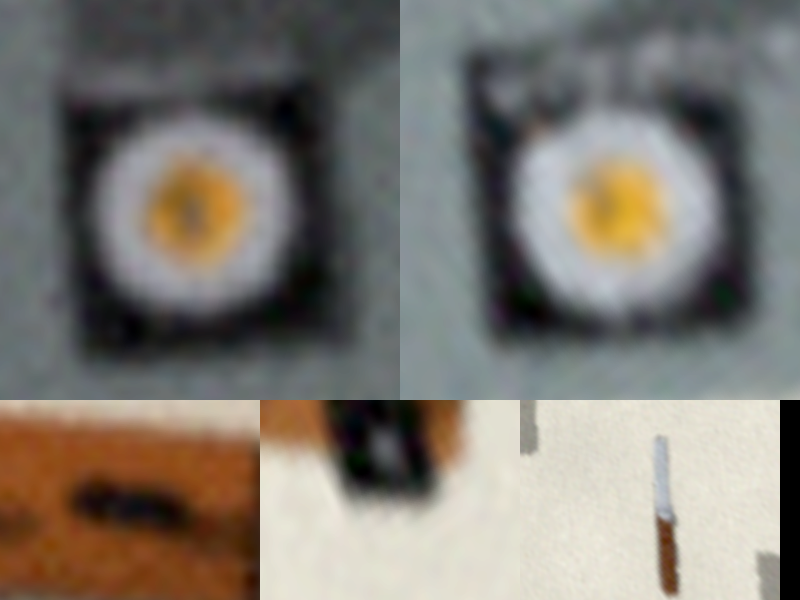

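The knife lies flat (bottom right). The brass is centred at about (195,210), which gives the lock at (0.5535, -0.0105) after bias correction. The black key's head is at (130,503), about (0.4445, 0.2265). I'll move over the key.

>>> arm_command:
  targets:
    - [[0.0081,-0.0523,0,0,0,0],[0.0081,-0.0523,0,0,0,0],[0.0081,-0.0523,0,0,0,0],[0.0081,-0.0523,0,0,0,0],[0.0081,-0.0523,0,0,0,0],[0.0081,-0.0523,0,0,0,0],[0.0081,-0.0523,0,0,0,0],[0.0081,-0.0523,0,0,0,0],[0.0081,-0.0523,0,0,0,0],[0.0081,-0.0523,0,0,0,0]]
  jaw: 0.04

```text
clock: 14.9
position: [0.4413, 0.2286, 0.1713]
ee_rot: [3.138, 0.117, -0.005]
force: [0.9, -0.0, -0.4]
width: 0.434
gripper_force: 0.0
```

>>> arm_command:
  targets:
    - [[0,0,0,0,0,-0.175],[0,0,0,0,0,-0.175],[0,0,0,0,0,-0.175],[0,0,0,0,0,-0.175],[0,0,0,0,0,-0.175],[0,0,0,0,0,-0.175],[0,0,0,0,0,-0.175],[0,0,0,0,0,-0.175],[0,0,0,0,0,0]]

```text
clock: 16.02
position: [0.4414, 0.2269, 0.1714]
ee_rot: [-2.326, -2.11, 0.004]
force: [-0.9, -0.6, -0.3]
width: 0.432
gripper_force: 0.0
```

```bash
python3 - <<'E'
from h import *
from cell import arm
to(arm,[.4445,.2265,.066])
E
```

```text
t 16.02 pos [0.4414 0.2269 0.1714] yaw 84.44 z [-0.003 -0.001 -1.   ] F [-0.92 -0.63 -0.25] T [-0.06 -0.13 -0.02] w 0.0396 g 0.0 q7 -0.91 q [-0.17  0.36 -0.52  1.94  0.23  0.9  -0.91]
tool shift [0.     0.0034 0.1054]
```

>>> arm_command:
  targets:
    - [[0,0.003,0.045,0,0,0],[0,0,0.035,0,0,0],[0,0,0.015,0,0,0],[0,0,0.01,0,0,0],[0,0,0,0,0,0]]

```text
clock: 16.65
position: [0.4453, 0.2273, 0.068]
ee_rot: [-2.326, -2.111, 0.0]
force: [-0.1, 0.4, 0.2]
width: 0.435
gripper_force: 0.0
```

>>> arm_command:
  targets:
    - [[0,0,0,0,0,0],[0,0,0,0,0,0],[0,0,0,0,0,0],[0,0,0,0,0,0]]
  jaw: 0
  newtons: 5

```text
clock: 17.15
position: [0.4445, 0.2273, 0.0681]
ee_rot: [-2.325, -2.112, 0.001]
force: [-5.0, 1.4, 2.9]
width: 0.101
gripper_force: 5.0
```

```bash
python3 - <<'E'
from h import *
from cell import arm
to(arm,[.4445,.2265,.066])
E
```

```text
t 17.15 pos [0.4445 0.2273 0.0681] yaw 84.51 z [-0.001 -0.    -1.   ] F [-4.99  1.42  2.86] T [0.17 1.07 0.03] w 0.0093 g 5.0 q7 -1.01 q [-0.24  0.51 -0.45  2.03  0.35  0.67 -1.01]
tool shift [-0.0008  0.0001  0.0021]
```

>>> arm_command:
  targets:
    - [[0,-0.001,0,0,0,0],[0,-0.001,0,0,0,0],[0,0,0,0,0,0]]

```text
clock: 17.52
position: [0.4437, 0.2273, 0.068]
ee_rot: [2.326, 2.112, 0.001]
force: [0.3, 0.5, -0.7]
width: 0.097
gripper_force: 5.0
```

>>> arm_command:
  targets:
    - [[0,-0.001,0,0,0,0],[0,0,0,0,0,0]]

```text
clock: 17.77
position: [0.4423, 0.2274, 0.068]
ee_rot: [2.325, 2.112, 0.0]
force: [-0.1, -0.3, -0.2]
width: 0.098
gripper_force: 5.0
```

>>> arm_command:
  targets:
    - [[0,0,0,0,0,0],[0,0,0,0,0,0],[0,0,0,0,0,0],[0,0,-0.008,0,0,0],[0,0,-0.014,0,0,0],[0,0,-0.02,0,0,0],[0,0,-0.03,0,0,0],[0,0,-0.03,0,0,0],[0,0,0,0,0,0]]
  newtons: 45

```text
clock: 18.9
position: [0.4434, 0.2285, 0.173]
ee_rot: [2.325, 2.111, 0.007]
force: [-0.6, -0.3, -0.8]
width: 0.097
gripper_force: 45.0
```

```bash
python3 - <<'E'
from h import *
from cell import arm
state(arm)
t=arm.get_image("top");c=arm.get_image("scene")
np.savez("top7.npz",**t);np.savez("scene7.npz",**c)
# is the black head still in the block? dark fraction at old head place, before/after (scene)
for f in("scene6.npz","scene7.npz"):
    d=dict(np.load(f));o=ortho(d,.446,.466,.217,.237,.076,2000);print(f,o.reshape(-1,3).mean(0))
E
```

```text
t 18.9 pos [0.4434 0.2285 0.173 ] yaw 84.5 z [ 0.004  0.002 -1.   ] F [-0.6  -0.26 -0.77] T [-0.04 -0.1   0.01] w 0.0089 g 45.0 q7 -0.91 q [-0.17  0.36 -0.52  1.94  0.23  0.89 -0.91]
scene6.npz [16.41538462 16.66474359 17.50384615]
scene7.npz [ 63.38910256  85.54423077 109.60512821]
```

The key is out of the block. I'll carry it over the lock and turn it to the slot's direction.

>>> arm_command:
  targets:
    - [[-0.0379,0.0221,0,0,0,0],[-0.0379,0.0221,0,0,0,0],[-0.0379,0.0221,0,0,0,0],[-0.0379,0.0221,0,0,0,0],[-0.0379,0.0221,0,0,0,0],[-0.0379,0.0221,0,0,0,0],[0,0,0,0,0,-0.1745],[0,0,0,0,0,-0.1745],[0,0,0,0,0,-0.1745],[0,0,0,0,0,-0.1745]]

```text
clock: 20.25
position: [0.5517, -0.0117, 0.1689]
ee_rot: [-1.454, -2.783, 0.002]
force: [0.2, 0.2, 0.3]
width: 0.093
gripper_force: 45.0
```

>>> arm_command:
  targets:
    - [[0,0,0,0,0,-0.1745],[0,0,0,0,0,-0.1745],[0,0,0,0,0,-0.1745],[0,0,0,0,0,-0.1745],[0,0,0,0,0,-0.1745],[0,0,0,0,0,-0.1745],[0,0,0,0,0,0],[0,0,0,0,0,0]]

```text
clock: 21.25
position: [0.5521, -0.0116, 0.1695]
ee_rot: [0.117, -3.138, -0.0]
force: [0.3, 0.5, -0.1]
width: 0.095
gripper_force: 45.0
```

```bash
python3 - <<'E'
from h import *
from cell import arm
to(arm,[.5535,-.0105,.145])
c=arm.get_image("scene");np.savez("scene8.npz",**c);t=arm.get_image("top");np.savez("top8.npz",**t)
cv2.imwrite("pics/s8.png",np.hstack([np.clip(1.7*ortho(c,.515,.595,-.05,.03,.115,5000).astype(float),0,255),np.clip(1.7*ortho(c,.515,.595,-.05,.03,.085,5000).astype(float),0,255)]).astype(np.uint8))
E
```

```text
t 21.25 pos [ 0.5521 -0.0116  0.1695] yaw -175.74 z [-0.001  0.    -1.   ] F [ 0.28  0.47 -0.1 ] T [ 0.1  -0.14 -0.05] w 0.0088 g 45.0 q7 1.13 q [ 0.53  0.54 -0.86  1.8   0.48  1.03  1.13]
tool shift [-0.0015  0.001   0.0245]
```

>>> arm_command:
  targets:
    - [[-0.0015,0.001,0.012,0,0,0],[0,0,0.01,0,0,0],[0,0,0,0,0,0],[0,0,0.002,0,0,0],[0,0,0.002,0,0,0],[0,0,0.001,0,0,0],[0,0,0,0,0,0]]

```text
clock: 22.22
position: [0.5539, -0.0105, 0.1431]
ee_rot: [-0.123, 3.139, -0.0]
force: [0.7, 0.3, 0.1]
width: 0.096
gripper_force: 45.0
```

>>> arm_command:
  targets:
    - [[0,0,0.001,0,0,0],[0,0,0.001,0,0,0],[0,0,0,0,0,0]]

```text
clock: 22.6
position: [0.5539, -0.0105, 0.1409]
ee_rot: [0.123, -3.139, 0.0]
force: [0.5, -0.2, 0.1]
width: 0.092
gripper_force: 45.0
```

>>> arm_command:
  targets:
    - [[0,0,0.001,0,0,0],[0,0,0,0,0,0]]

```text
clock: 22.85
position: [0.5539, -0.0105, 0.1399]
ee_rot: [0.123, -3.139, 0.0]
force: [0.2, -0.4, 0.1]
width: 0.097
gripper_force: 45.0
```

>>> arm_command:
  targets:
    - [[0,0,0.001,0,0,0],[0,0,0.001,0,0,0],[0,0,0,0,0,0]]

```text
clock: 23.22
position: [0.5538, -0.0105, 0.1379]
ee_rot: [0.123, -3.139, 0.0]
force: [0.2, 0.2, 0.0]
width: 0.096
gripper_force: 45.0
```

>>> arm_command:
  targets:
    - [[0,0,0.001,0,0,0],[0,0,0.001,0,0,0],[0,0,0,0,0,0]]

```text
clock: 23.6
position: [0.5538, -0.0105, 0.1359]
ee_rot: [0.123, -3.139, 0.0]
force: [-0.7, -0.3, 0.1]
width: 0.093
gripper_force: 45.0
```

>>> arm_command:
  targets:
    - [[0,0,0.001,0,0,0],[0,0,0.001,0,0,0],[0,0,0,0,0,0]]

```text
clock: 23.98
position: [0.5539, -0.0105, 0.134]
ee_rot: [0.123, -3.139, 0.0]
force: [-0.0, 0.2, 0.4]
width: 0.095
gripper_force: 45.0
```

The key slid straight in, now 9 mm deep. I'll press on to the first stop.

>>> arm_command:
  targets:
    - [[0,0,0.001,0,0,0],[0,0,0.001,0,0,0],[0,0,0.001,0,0,0],[0,0,0.001,0,0,0],[0,0,0,0,0,0]]

```text
clock: 24.6
position: [0.5539, -0.0105, 0.1299]
ee_rot: [0.123, -3.139, -0.0]
force: [0.3, 0.1, 0.3]
width: 0.097
gripper_force: 45.0
```

>>> arm_command:
  targets:
    - [[0,0,0.001,0,0,0],[0,0,0,0,0,0]]

```text
clock: 24.85
position: [0.554, -0.0104, 0.1291]
ee_rot: [-0.123, 3.139, -0.0]
force: [-0.9, -1.0, 3.2]
width: 0.094
gripper_force: 45.0
```

>>> arm_command:
  targets:
    - [[0,0,0.0008,0,0,0],[0,0,0,0,0,0.13],[0,0,0,0,0,0.13],[0,0,0,0,0,0.13],[0,0,0,0,0,0],[0,0,0,0,0,0]]

```text
clock: 25.6
position: [0.5541, -0.0107, 0.1283]
ee_rot: [0.483, 3.104, -0.0]
force: [0.6, -1.4, 2.0]
width: 0.095
gripper_force: 45.0
```

```bash
python3 - <<'E'
from h import *
from cell import arm
state(arm)
E
```

```text
t 25.6 pos [ 0.5541 -0.0107  0.1283] yaw 162.29 z [ 0. -0. -1.] F [ 0.6  -1.38  2.05] T [-0.28 -0.34 -0.01] w 0.0087 g 45.0 q7 0.76 q [ 0.44  0.56 -0.73  1.84  0.46  0.92  0.76]
```

>>> arm_command:
  targets:
    - [[0,0,0.001,0,0,0],[0,0,0.001,0,0,0],[0,0,0,0,0,0]]

```text
clock: 25.98
position: [0.554, -0.0107, 0.1261]
ee_rot: [0.488, 3.103, 0.0]
force: [1.4, -1.1, 1.7]
width: 0.098
gripper_force: 45.0
```

Past the first stop. I'll turn back and press to the second.

>>> arm_command:
  targets:
    - [[0,0,0,0,0,-0.13],[0,0,0,0,0,-0.13],[0,0,0,0,0,-0.13],[0,0,0.001,0,0,0],[0,0,0.001,0,0,0],[0,0,0.001,0,0,0],[0,0,0,0,0,0]]

```text
clock: 26.85
position: [0.5537, -0.0104, 0.1231]
ee_rot: [0.122, -3.139, 0.0]
force: [-1.1, 0.5, 1.6]
width: 0.092
gripper_force: 45.0
```

>>> arm_command:
  targets:
    - [[0,0,0.001,0,0,0],[0,0,0.001,0,0,0],[0,0,0,0,0,0]]

```text
clock: 27.22
position: [0.5538, -0.0104, 0.1212]
ee_rot: [0.123, -3.139, -0.0]
force: [-2.1, 0.8, 3.8]
width: 0.095
gripper_force: 45.0
```

>>> arm_command:
  targets:
    - [[0,0,0.0008,0,0,0],[0,0,0,0,0,0]]

```text
clock: 27.48
position: [0.5539, -0.0103, 0.1207]
ee_rot: [-0.123, 3.139, -0.0]
force: [-3.2, 1.3, 5.9]
width: 0.093
gripper_force: 45.0
```

>>> arm_command:
  targets:
    - [[0,0,0.0003,0,0,-0.13],[0,0,0,0,0,-0.13],[0,0,0,0,0,-0.13],[0,0,0,0,0,0],[0,0,0.001,0,0,0],[0,0,0,0,0,0]]

```text
clock: 28.22
position: [0.554, -0.0103, 0.1191]
ee_rot: [-0.726, 3.056, 0.0]
force: [-0.1, 1.3, 2.0]
width: 0.099
gripper_force: 45.0
```

```bash
python3 - <<'E'
from h import *
from cell import arm
state(arm)
E
```

```text
t 28.23 pos [ 0.554  -0.0103  0.1191] yaw -153.26 z [ 0.  0. -1.] F [-0.06  1.34  1.95] T [ 0.58 -0.12 -0.03] w 0.0091 g 45.0 q7 1.41 q [ 0.55  0.64 -0.91  1.84  0.61  0.97  1.41]
```

>>> arm_command:
  targets:
    - [[0,0,0.001,0,0,0],[0,0,0,0,0,0.13],[0,0,0,0,0,0.13],[0,0,0,0,0,0.13],[0,0,0.001,0,0,0],[0,0,0.001,0,0,0],[0,0,0.001,0,0,0],[0,0,0,0,0,0]]

```text
clock: 29.22
position: [0.5539, -0.0107, 0.1149]
ee_rot: [0.124, -3.139, 0.0]
force: [0.3, -0.3, 2.4]
width: 0.094
gripper_force: 45.0
```

>>> arm_command:
  targets:
    - [[0,0,0.001,0,0,0],[0,0,0.001,0,0,0],[0,0,0,0,0,0]]

```text
clock: 29.6
position: [0.5539, -0.0106, 0.113]
ee_rot: [0.123, -3.139, 0.0]
force: [-0.0, -0.4, 1.7]
width: 0.095
gripper_force: 45.0
```

>>> arm_command:
  targets:
    - [[0,0,0.001,0,0,0],[0,0,0,0,0,0]]

```text
clock: 29.85
position: [0.554, -0.0106, 0.1128]
ee_rot: [-0.123, 3.139, -0.001]
force: [-2.8, -2.5, 11.1]
width: 0.096
gripper_force: 45.0
```

The key is home. Now I'll turn it clockwise in stages.

>>> arm_command:
  targets:
    - [[0,0,-0.0003,0,0,0.15],[0,0,0,0,0,0.15],[0,0,0,0,0,0.15],[0,0,0,0,0,0.15],[0,0,0,0,0,0.15],[0,0,0,0,0,0]]

```text
clock: 30.6
position: [0.5539, -0.0107, 0.1129]
ee_rot: [1.039, 2.964, -0.001]
force: [-0.8, -2.2, 8.7]
width: 0.095
gripper_force: 45.0
```

```bash
python3 - <<'E'
from h import *
from cell import arm
state(arm)
E
```

```text
t 30.6 pos [ 0.5539 -0.0107  0.1129] yaw 141.38 z [ 0.    -0.001 -1.   ] F [-0.81 -2.17  8.7 ] T [-0.4   0.16 -0.01] w 0.0087 g 45.0 q7 0.44 q [ 0.37  0.55 -0.62  1.86  0.42  0.86  0.44]
```

>>> arm_command:
  targets:
    - [[0,0,0,0,0,0.15],[0,0,0,0,0,0.15],[0,0,0,0,0,0.15],[0,0,0,0,0,0.15],[0,0,0,0,0,0.15],[0,0,0,0,0,0.13],[0,0,0,0,0,0],[0,0,0,0,0,0],[0,0,0,0,0,0]]

```text
clock: 31.72
position: [0.5536, -0.0109, 0.1129]
ee_rot: [2.2, 2.242, -0.001]
force: [-3.1, -2.1, 9.2]
width: 0.096
gripper_force: 45.0
```

```bash
python3 - <<'E'
from h import *
from cell import arm
state(arm)
E
```

```text
t 31.73 pos [ 0.5536 -0.0109  0.1129] yaw 91.08 z [-0.    -0.001 -1.   ] F [-3.09 -2.13  9.15] T [-0.54  0.53  0.07] w 0.0088 g 45.0 q7 -0.3 q [ 0.21  0.5  -0.4   1.87  0.26  0.82 -0.3 ]
```

>>> arm_command:
  targets:
    - [[0,0,0,0,0,0.06],[0,0,0,0,0,0],[0,0,0,0,0,0],[0,0,0,0,0,0],[0,0,0,0,0,0],[0,0,0,0,0,0],[0,0,0,0,0,0],[0,0,0,0,0,0]]

```text
clock: 32.72
position: [0.5536, -0.0109, 0.1129]
ee_rot: [2.267, 2.175, -0.001]
force: [-2.7, -1.8, 9.0]
width: 0.093
gripper_force: 45.0
```

```bash
python3 - <<'E'
from h import *
from cell import arm
state(arm)
print(arm.sign_off())
E
```

```text
t 32.73 pos [ 0.5536 -0.0109  0.1129] yaw 87.64 z [-0.    -0.001 -1.   ] F [-2.66 -1.81  9.  ] T [-0.45  0.58  0.05] w 0.0086 g 45.0 q7 -0.35 q [ 0.2   0.5  -0.38  1.87  0.25  0.81 -0.35]
the job is handed in; nothing more can be done
None
```

I handed the job in at 32.7 s, with no verdict shown: the knife levered the cover open past upright and lies flat on the counter, and the black key is fully home, turned about 97° clockwise (plug estimated at 1.5 rad) and still gripped at 45 N.

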